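# Turn the magnifier leaf over onto the mouldy slice

## Robot

A 7-joint arm with a two-finger parallel gripper is mounted at the origin on the work surface. World frame = base frame: x ahead of the robot, y to its left, z up, the work surface at z = 0. Lengths are in mm, angles in rad, forces in N, time in s.
With the tool pointing down it reaches from about 425 to 1025 mm from the base axis. Payload 9.4 kg.
Tool frame: the origin (TCP) lies at the very end of the fingers, on their centre line; the grasp point (between the pads) lies 19 mm behind it (pinch_z is the distance from the TCP to the grasp point, in mm); y points along the fingers, x is the direction in which the jaws open and shut, and the axes are right-handed (so a half turn about y gives the same grasp; the last joint's range is limited). The gripper opens to 93 mm and grips with 3 to 60 N. Pads are 15 mm wide; open, the fingers measure 128 mm over their backs; the gripper's body (75 mm by 188 mm) begins 65 mm behind the grasp point.
Start: joints at [-1.397, 0.599, -0.003, 1.599, 0.002, 0.943, -0.08], TCP at [179.935, 702.316, 218.618] pointing down, gripper open.
Joint ranges: [-2.57, 2.57], [-0.35, 1.97], [-1.29, 1.29], [0.11, 2.56], [-1.05, 4.19], [0.11, 1.86], [-2.63, 2.63]. Speed limits (rad/s): [2.22, 2.22, 3.01, 3.01, 3.14, 3.14, 3.14].

## Interface

Orientations are given as a rotation vector (axis times angle).
In Python, from plant import state, capture, sign_off, pinch_z gives the robot as it stands.
- The arm moves only by the shell command python3 -m handwheel 'ROWS' [FORCE]. ROWS is JSON, a list of rows, each a list of 7 numbers: the finger opening in mm, from 0 to 93, then the shift along the world's x, y, z in mm, then the turn, a rotation vector about the world's x, y, z in units of 6 degrees (1.0 is 6 degrees). A call has 1 to 20 rows; each row is the pose to reach, as a shift and turn from the pose commanded when the call began; what a row does not reach only later rows make up. A row lasts 1/8 s, in which the tool goes at most 62.5 mm and 10.7 degrees, less where a joint would pass 70% of its speed; a pose out of reach is approached as far as the arm can. A call with a gripper value outside its range is refused whole. The fingers move at their own pace and stop on an object; FORCE is the grip in N (left out, the last holds). Time passes only in rows, so rows that repeat a pose let the fingers close. It gives the time, the measured TCP pose, the force and the opening at its end, in the units of the state.
- state(): the state, without advancing time (a new reading comes with each control period).
- capture(name): name is "side" or "top"; returns a dict with "img" (420x560x3 uint8, red, green, blue), "intrinsics" (3x3 intrinsics, pixels), "k1" (the pictures are not rectified: a ray, as slopes to the right and down, at radius r is drawn at 1 + k1 r^2 times it, then the intrinsics apply), "position" and "rotation" of the camera in the world. Camera axes: x right, y down, z forward; pixel columns grow to the right and rows downward; lengths in mm; the calibration is good to about 2 mm. A picture is of the moment at which its call begins. There is no depth.
- sign_off(): hands the job in, once; it reports no verdict.
The state is a dict: "time": time; "q": joint angles; "qd": joint speeds; "joint_efforts": joint torques, N m; "tcp_pos": TCP position; "eef_rot": TCP orientation; "contact_force": force on the tool from outside, world axes, zero at the start; "ft_torque": the same for the moment, N m; "finger_gap": finger opening in mm.
Only numpy, scipy, OpenCV 4.12 (cv2) and the standard library are available. Lean on these libraries where they do the work, as an engineer would, in place of code of your own. Each camera call takes 0.05 s, during which the arm holds its last target. There are 200 camera calls.

## Task

On the grey stand a flat magnifier leaf hinged on a spine is propped a little open over the clean slice of bread. Push it up and over its spine with a fingertip, without ever pinching it, until it lies fully flat over the mouldy slice on the other side; then press the green lamp button on the stand fully in, let it go and leave the leaf lying there. The button must not be pressed before the leaf is over, and everything else on the table is to be left where it stands.

Things in the scene. Friction and masses are not known exactly. Their poses are not given: they have to be found in the camera images.
- stand: Fixed grey stand, base board 160 (x) x 320 (y) x 12 mm, with a tongue 90 mm wide to x = -155 mm. Origin: centre of the underside, on the table; x along the spine, away from the button, z up. Two clear tubs 130 (x) x 135 (y) mm, rims 56 mm above the table, centred at y = +80 mm (clean slice) and -80 mm (mouldy, grey-green patches). Posts at x = -71 and +71 mm, 10 mm thick, 64 mm high.
- spine (a point): Middle of the hinge axis of the leaf, 62 mm above the table over the stand's origin; axes parallel to the stand's, the hinge axis is x.
- leaf (a joint): Angle of the magnifier leaf about the spine, rad: 0 = flat on the +y side (clean slice), growing as it rises, 1.57 upright, 3.14 = its stop, flat on the -y side (mouldy slice). Starts 0.1 to 0.5. The hinge is stiff: the leaf stays where it is left; pushing it at the tab takes 0.1 to 2 N. Black frame with a round lens, 124 mm along the spine, 8 mm thick, reaching 150 mm from the axis.
- tab_edge (a point): Middle of the outer edge of the leaf's blue tab, in the leaf's mid-plane (the hinge plane), 180 mm from the hinge axis. Its y axis points outward from the spine, z is normal to the leaf (upward at the start). The tab is 50 mm wide, 8 mm thick, from 150 to 180 mm from the axis; with the leaf flat it juts 20 mm past the base board, 58 mm above the table, nothing beneath.
- lamp (a joint): Travel of the green lamp button, m: 0 out, 0.006 fully in; a spring returns it; fully in takes 5 N, pressed straight down.
- lamp_top (a point): Centre of the top of the round green lamp button, 28 mm across, on the stand's tongue 115 mm from the stand's origin on its -x side.
- pot: Loose closed sample jar, 72 mm across, 62 mm high; origin at the centre of its underside. Leave alone.
- petri: Loose closed dish, 94 mm across, 26 mm high; origin at the centre of its underside. Leave alone.
- magnifier: Loose black hand lens lying flat, ring 84 mm across, 14 mm high, handle to 136 mm along its -x; origin under the ring's centre. Leave alone.
- spray: Loose white bottle with a blue cap, 64 mm across, 170 mm high; origin at the centre of its underside. Leave alone.
- tub: Loose closed white tub with a green lid, 106 (x) x 146 (y) x 60 mm; origin at the centre of its underside. Leave alone.
- spatula: Loose small spatula, 170 mm long along its x, blue handle, lying flat behind the stand. Leave alone.
- slide_box: Loose yellow slide box, 85 (x) x 30 (y) x 32 mm; origin at the centre of its underside. Leave alone.

How it is judged (in metres and radians):
On the way, in this order (a step that is already met when the one before it is completed fails the run):
1. the leaf lies flat over the mouldy slice (value of joint leaf above 3.05 rad), for 0.2 s.
2. the lamp button is pressed in with the leaf over (value of joint lamp above 0.0045 m and value of joint leaf above 3.05 rad), for 0.05 s.
At the end, for the whole second after the job is handed in: The leaf lies flat over the mouldy slice (within 5 degrees, at rest), the lamp button has been pressed at least 4.5 mm in after that and is out again, and none of the loose things has moved by 20 mm or more (value of joint leaf above 3.05 rad and velocity of joint leaf between -0.1 and 0.1 rad/s and value of joint lamp below 0.002 m and distance of each of pot, petri, magnifier, spray, tub, spatula, slide_box from where it was at the start of the episode below 0.02 m); the robot touches nothing.
It fails at once if the leaf is pinched (its upper and lower 4 mm are both loaded by the fingers at once, each with more than 8 N) ((contact force between the fingers and leaf_under above 8 N or contact force between the fingers and leaf_under_tab above 8 N) and (contact force between the fingers and leaf_face above 8 N or contact force between the fingers and leaf_face_tab above 8 N)).
It fails at once if the lamp button is pressed before the leaf is over (value of joint lamp above 0.0045 m and value of joint leaf below 2.9 rad).
It fails at once if a loose bystander is lifted or pushed away (distance of any of pot, petri, magnifier, spray, tub, spatula, slide_box from where it was at the start of the episode above 0.02 m).
It also fails if it takes over 58 s, if anything falls off the work surface, if the arm or the gripper's body presses on something with over 40 N, if the wrist force passes 120 N, or if a joint passes its speed limit or range.

## Working session

There is one attempt and no reset: what is moved stays moved. The work goes in short steps, Python scripts to look and compute and a shell command to move; the robot and the scene stay as the last step left them, time stands still between calls to the robot, and variables do not carry over. Pictures are saved under pics/ and viewed, about 8 in all and at most 12, crops included, and the job is handed in when it is done.

```bash
ls; mkdir -p pics; cat > h.py <<'E'
import numpy as np, cv2
from plant import state, capture
def cam(n):
    c=capture(n); return c
def proj(c,P):
    P=np.atleast_2d(np.array(P,float)); p=(P-np.array(c["position"]))@np.array(c["rotation"])
    s=p[:,:2]/p[:,2:]; r2=(s**2).sum(1,keepdims=True); s=s*(1+c["k1"]*r2)
    K=np.array(c["intrinsics"]); return s@K[:2,:2].T+K[:2,2]
def ray(c,uv):
    K=np.array(c["intrinsics"]); k=c["k1"]
    p=cv2.undistortPoints(np.array([[uv]],float),K,np.array([k,0,0,0,0.]))[0,0]
    return np.array(c["rotation"])@np.array([p[0],p[1],1])
def atz(c,uv,z):
    d=ray(c,uv); o=np.array(c["position"]); return o+d*(z-o[2])/d[2]
E
python3 - <<'E'
from h import *
import pickle
for n in("side","top"):
    c=cam(n); pickle.dump(c,open(n+"0.pkl","wb"))
    cv2.imwrite(f"pics/{n}0.png",cv2.resize(c["img"][:,:,::-1],(800,600),interpolation=cv2.INTER_CUBIC))
    print(n,c["position"],np.round(c["rotation"],3).tolist(),c["intrinsics"],c["k1"])
s=state();print(s["tcp_pos"],s["eef_rot"],s["contact_force"],s["finger_gap"],s["time"])
E
```

```text
pics
side [ 244.82445398 -646.69068985  706.68888025] [-2.222, 0.52, -0.216] [[393.89189972   0.         278.24458874]
 [  0.         393.89189972 217.44072215]
 [  0.           0.           1.        ]] -0.04367736256300592
top [ 314.28349468   34.1511759  1339.65492515] [-2.112, 2.157, -0.207] [[464.13854357   0.         285.03215772]
 [  0.         464.13854357 202.25673295]
 [  0.           0.           1.        ]] 0.017654821996842162
[179.82346797 701.92510647 217.85875079] [-1.31838315 -1.02186357  1.02348882] [-0.12509613  0.26002758 -0.77342321] 92.5808300003703 0.1
```

View pics/top0.png

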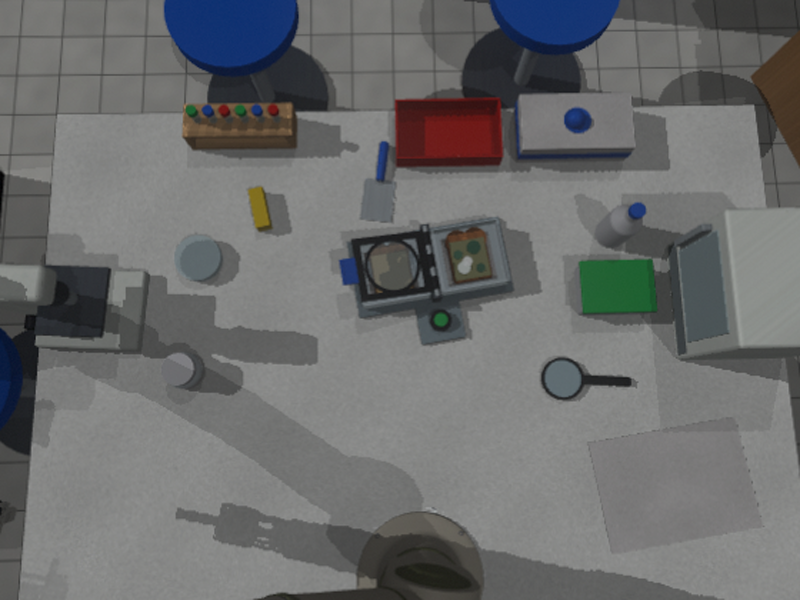

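View pics/side0.png

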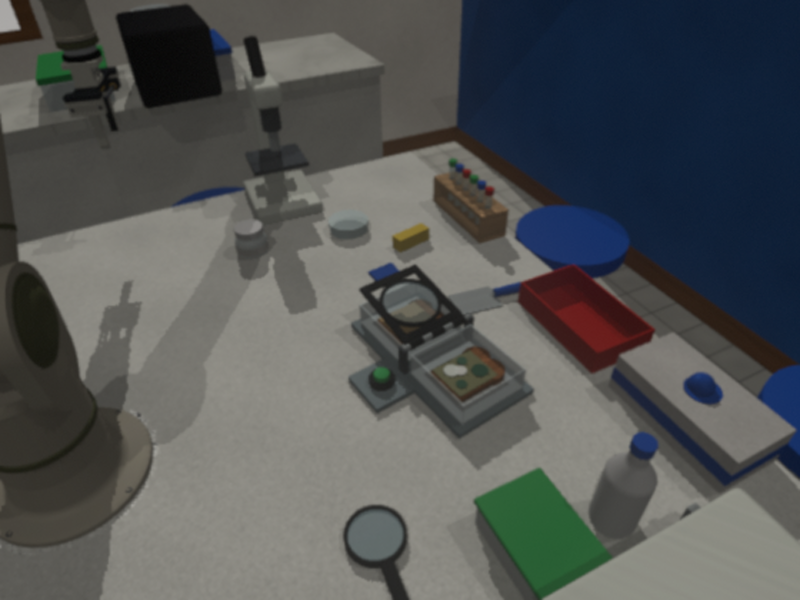

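The top view shows the stand at about (430,265) px: the leaf and blue tab are on the left (tab about (348,272)), the mouldy slice is on the right, and the lamp is at (441,320). The stand's x axis points roughly along world +x. Next I fit the stand pose and leaf angle.

```bash
sed -i 's/np.array(c\["rotation"\])/R(c)/g' h.py; cat >> h.py <<'E'
def R(c): return cv2.Rodrigues(np.array(c["rotation"],float))[0]
def S(p,P):  # stand -> world
    x,y,a=p[:3]; P=np.atleast_2d(np.array(P,float)); c,s=np.cos(a),np.sin(a)
    return P@np.array([[c,s,0],[-s,c,0],[0,0,1]])+[x,y,0]
def L(th,P): # leaf coords (x, radial, normal)-> stand
    P=np.atleast_2d(np.array(P,float)); c,s=np.cos(th),np.sin(th)
    return np.c_[P[:,0],P[:,1]*c-P[:,2]*s,62+P[:,1]*s+P[:,2]*c]
E
cat > fit.py <<'E'
from h import *
import pickle
from scipy.optimize import least_squares
C={n:pickle.load(open(n+"0.pkl","rb")) for n in("top","side")}
def cen(c,lo,hi,box):
    u0,v0,u1,v1=[int(k*.7) for k in box]
    h=cv2.cvtColor(c["img"],cv2.COLOR_RGB2HSV)[v0:v1,u0:u1]
    m=cv2.inRange(h,lo,hi); v,u=np.nonzero(m); return np.array([u.mean()+u0,v.mean()+v0]),m.sum()//255
G=((45,130,60),(80,255,255)); B=((105,120,40),(130,255,255))
obs={}
for n,gb,bb in(("top",(420,300,460,340),(330,250,362,295)),("side",(360,360,400,395),(362,258,402,284))):
    obs[n]=(cen(C[n],*G,gb),cen(C[n],*B,bb)); print(n,obs[n])
t,s=C["top"],C["side"]
f=.7
man=[("top",(499,219),(65,-147.5,56)),("top",(511,284),(-65,-147.5,56)),("top",(417,344),(0,0,0)),]
def res(p):
    zl=p[4]; r=[]
    for n in C:
        r+=list(proj(C[n],S(p,[-115,0,zl]))[0]-obs[n][0][0])
        r+=list(proj(C[n],S(p,L(p[3],[0,165,4])))[0]-obs[n][1][0])
    r+=list(.4*(proj(t,S(p,[65,-147.5,56]))[0]-f*np.array([499,219])))
    r+=list(.4*(proj(t,S(p,[-65,-147.5,56]))[0]-f*np.array([511,284])))
    r+=list(.4*(proj(s,S(p,[-80,-160,12]))[0]-f*np.array([461,427])))
    r+=list(.4*(proj(s,S(p,[80,-160,12]))[0]-f*np.array([531,386])))
    return r
o=least_squares(res,[560,20,.1,.3,30]); p=o.x
print(np.round(p,3),np.round(o.fun,1)); np.save("p.npy",p)
for n in C:
    im=cv2.resize(C[n]["img"][:,:,::-1],None,fx=4,fy=4,interpolation=cv2.INTER_CUBIC)
    def poly(P,col): cv2.polylines(im,[np.int32(proj(C[n],P)*4+2)],True,col,1)
    q=lambda x0,y0,x1,y1,z:[(x0,y0,z),(x1,y0,z),(x1,y1,z),(x0,y1,z)]
    poly(S(p,q(-80,-160,80,160,12)),(0,0,255)); poly(S(p,q(-155,-45,-80,45,12)),(0,0,255))
    for y in(80,-80): poly(S(p,q(-65,y-67.5,65,y+67.5,56)),(0,255,255))
    poly(S(p,L(p[3],q(-62,0,62,150,4))),(255,0,255)); poly(S(p,L(p[3],q(-25,150,25,180,4))),(255,255,0))
    a=np.linspace(0,6.28,30); poly(S(p,np.c_[-115+14*np.cos(a),14*np.sin(a),0*a+p[4]]),(255,255,255))
    u,v=proj(C[n],S(p,[-20,0,40]))[0]*4; u,v=int(u),int(v)
    cv2.imwrite(f"pics/{n}fit.png",im[max(v-300,0):v+300,max(0,u-390):u+390])
print("tab",S(p,L(p[3],[0,180,0])),"lamp",S(p,[-115,0,p[4]]),"spine",S(p,[0,0,62]))
st=state();M=cv2.Rodrigues(np.array(st["eef_rot"]))[0];print(M.round(3))
E
python3 fit.py; python3 - <<'E'
import cv2,numpy as np
a=cv2.imread('pics/topfit.png');b=cv2.imread('pics/sidefit.png')
print(a.shape,b.shape)
E
```

```text
top ((array([308.28169014, 223.22535211]), np.uint64(71)), (array([244.16923077, 189.37948718]), np.uint64(195)))
side ((array([267.81818182, 260.86363636]), np.uint64(22)), (array([268.07079646, 189.98230088]), np.uint64(113)))
[ 6.02299e+02 -3.52520e+01  1.58000e-01  1.62000e-01  3.18090e+01] [ 0.  -0.2 -0.4  0.1 -0.8  0.1  0.3 -0.1 -0.7 -0.7 -0.4 -1.4 -0.4  2.
  1.1  0.5]
tab [[574.2923674  140.16520808  91.06017525]] lamp [[488.73770894 -53.38299426  31.80901085]] spine [[602.29940271 -35.25175857  62.        ]]
[[ 0.248 -0.    -0.969]
 [ 0.969 -0.001  0.248]
 [-0.001 -1.    -0.   ]]
(600, 780, 3) (600, 780, 3)
```

View pics/topfit.png

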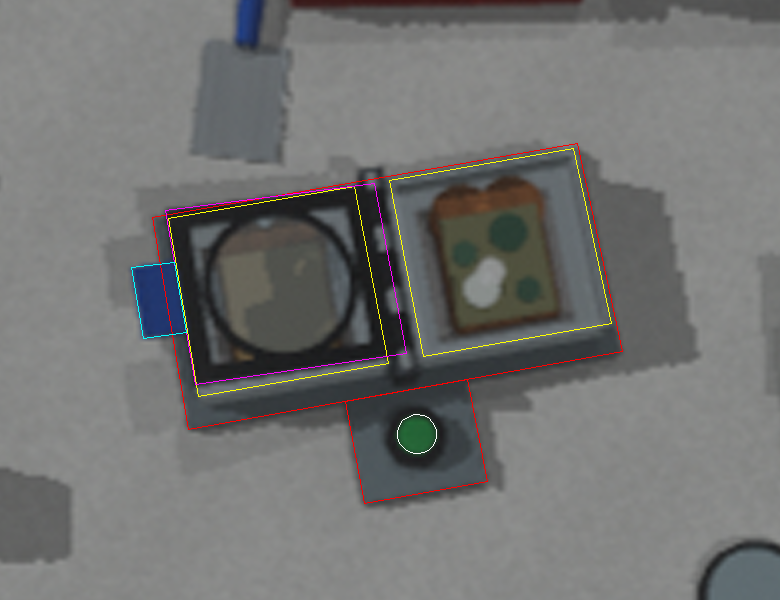

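View pics/sidefit.png

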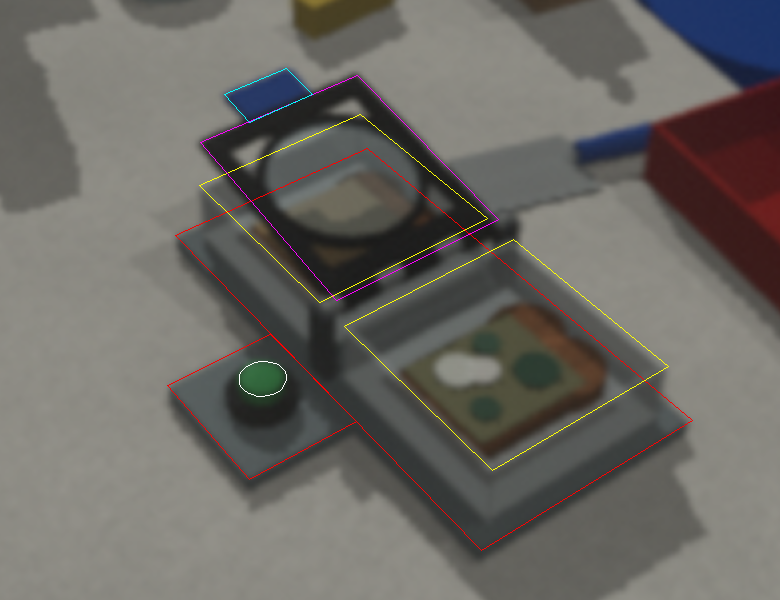

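The fit is sub-pixel and the overlay matches both views: tab edge near (574,140,91), leaf 0.16 rad, lamp top z 32.

Plan: close the fingers and tilt the tool 45° so it points back along stand -x. Put the tip under the tab and sweep the arc. I'll compute the shifts first.

```bash
cat > plan.py <<'E'
from h import *
from scipy.spatial.transform import Rotation as Ro
p=np.load("p.npy"); a=p[2]; ex=np.array([np.cos(a),np.sin(a),0]); ey=np.array([-np.sin(a),np.cos(a),0])
def goalR(t): # tilt t deg toward -x stand
    y=-np.sin(np.radians(t))*ex-np.cos(np.radians(t))*np.array([0,0,1]); return np.c_[ey,y,np.cross(ey,y)]
def tip(th):
    u=np.array([np.cos(th),np.sin(th)]); n=np.array([-np.sin(th),np.cos(th)])
    s=np.clip((th-.16)/2.98,0,1)
    if th<np.pi/2: r=172-4*s; h=17.5*abs(n[0])+10.6*abs(n[1]); C=r*u-(4+h)*n; C[1]-=15
    else: r=154; h=17.5*abs(n[0])+5.3*abs(n[1]); C=r*u-(4+h)*n
    return S(p,[10,C[0],62+C[1]])[0]
if __name__=="__main__":
    st=state(); R0=Ro.from_rotvec(st["eef_rot"]); P0=np.array(st["tcp_pos"])
    print("turn units",np.round((Ro.from_matrix(goalR(45))*R0.inv()).as_rotvec(degrees=True)/6,2))
    for n,q in(("out",[10,240,130]),("low",[10,240,48]),("in",[10,172,48])): w=S(p,q)[0]; print(n,w.round(),(w-P0).round())
    base=S(p,[10,172,48])[0]
    for th in np.linspace(.16,np.pi,26): print(round(th,2),(tip(th)-base).round().tolist())
E
python3 plan.py
```

```text
turn units [0.36 7.54 3.7 ]
out [574. 203. 130.] [ 395. -499.  -88.]
low [574. 203.  48.] [ 395. -499. -170.]
in [585. 136.  48.] [ 405. -566. -170.]
0.16 [-0.0, 1.0, 9.0]
0.28 [0.0, -2.0, 28.0]
0.4 [1.0, -6.0, 47.0]
0.52 [2.0, -12.0, 65.0]
0.64 [3.0, -20.0, 82.0]
0.76 [5.0, -31.0, 99.0]
0.88 [7.0, -43.0, 115.0]
0.99 [9.0, -58.0, 129.0]
1.11 [12.0, -74.0, 141.0]
1.23 [15.0, -92.0, 152.0]
1.35 [18.0, -111.0, 160.0]
1.47 [21.0, -131.0, 166.0]
1.59 [24.0, -152.0, 168.0]
1.71 [27.0, -169.0, 170.0]
1.83 [30.0, -188.0, 169.0]
1.95 [33.0, -206.0, 165.0]
2.07 [36.0, -223.0, 160.0]
2.19 [38.0, -241.0, 152.0]
2.31 [41.0, -257.0, 142.0]
2.43 [43.0, -272.0, 130.0]
2.55 [46.0, -286.0, 116.0]
2.66 [47.0, -297.0, 100.0]
2.78 [49.0, -307.0, 82.0]
2.9 [50.0, -315.0, 63.0]
3.02 [51.0, -320.0, 44.0]
3.14 [51.0, -322.0, 23.0]
```

```bash
python3 -m handwheel '[[0,20,-60,20,0,0,0],[0,40,-115,30,0,0,0],[0,60,-170,30,0,0,0],[0,85,-225,30,0,0,0],[0,110,-280,30,0.1,1.5,0.7],[0,150,-320,20,0.1,3,1.5],[0,195,-360,10,0.2,4.5,2.2],[0,240,-400,0,0.3,6,3],[0,285,-435,-20,0.36,7.54,3.7],[0,330,-465,-50,0.36,7.54,3.7],[0,370,-485,-75,0.36,7.54,3.7],[0,395,-499,-88,0.36,7.54,3.7],[0,395,-499,-88,0.36,7.54,3.7],[0,395,-499,-88,0.36,7.54,3.7],[0,395,-499,-88,0.36,7.54,3.7]]' 20; python3 plan.py|head -4; python3 - <<'E'
from h import *
s=state();print(np.round(s["q"],2))
E
```

```text
time: 1.98
tcp_pos: [574.2, 204.5, 131.5]
eef_rot: [-0.574, -0.677, 1.63]
contact_force: [-0.5, 0.1, -0.1]
finger_gap: 0.7
turn units [-0.02  0.   -0.01]
out [574. 203. 130.] [ 0. -1. -1.]
low [574. 203.  48.] [  0.  -1. -83.]
in [585. 136.  48.] [ 11. -68. -83.]
[-0.32  0.93 -0.08  1.38 -0.1   1.6   1.38]
```

Pose reached as planned. Next, down and in under the tab, then a look.

```bash
python3 -m handwheel '[[0,0,-1,-40,0,0,0],[0,0,-1,-83,0,0,0],[0,0,-1,-83,0,0,0],[0,3,-20,-83,0,0,0],[0,6,-40,-83,0,0,0],[0,9,-55,-83,0,0,0],[0,11,-68,-83,0,0,0],[0,11,-68,-83,0,0,0],[0,11,-68,-83,0,0,0]]'; python3 - <<'E'
from h import *
p=np.load("p.npy"); ims=[]
for n in("top","side"):
    c=cam(n); u,v=(proj(c,S(p,[0,130,60]))[0]*4).astype(int)
    im=cv2.resize(c["img"][:,:,::-1],None,fx=4,fy=4,interpolation=cv2.INTER_CUBIC); ims.append(im[max(v-250,0):v+250,u-200:u+200][:500])
cv2.imwrite("pics/under.png",np.hstack(ims))
E
```

```text
time: 3.1
tcp_pos: [585.8, 136.0, 47.6]
eef_rot: [-0.575, -0.676, 1.629]
contact_force: [0.1, -0.2, -0.3]
finger_gap: 0.3
```

View pics/under.png

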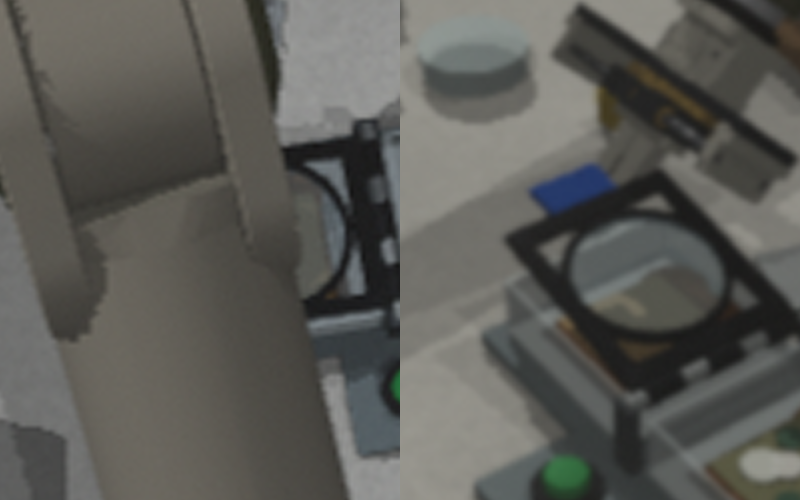

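The side crop (400–800) shows the finger passing under the blue tab at about (600,190), with no contact force. Now the first half of the arc.

```bash
python3 -m handwheel '[[0,0,0,10,0,0,0],[0,0,-1,19,0,0,0],[0,0,-2,28,0,0,0],[0,1,-4,38,0,0,0],[0,1,-6,47,0,0,0],[0,2,-9,56,0,0,0],[0,2,-12,65,0,0,0],[0,3,-20,82,0,0,0],[0,5,-31,99,0,0,0],[0,7,-43,115,0,0,0],[0,9,-58,129,0,0,0],[0,12,-74,141,0,0,0],[0,15,-92,152,0,0,0],[0,18,-111,160,0,0,0],[0,21,-131,166,0,0,0],[0,21,-131,166,0,0,0],[0,21,-131,166,0,0,0]]'; python3 - <<'E'
from h import *
p=np.load("p.npy"); c=cam("side"); u,v=(proj(c,S(p,[0,0,120]))[0]*3).astype(int)
im=cv2.resize(c["img"][:,:,::-1],None,fx=3,fy=3,interpolation=cv2.INTER_CUBIC)
cv2.imwrite("pics/mid.png",im[max(v-280,0):v+280,max(u-300,0):u+300])
s=state();print(np.round(s["q"],2))
E
```

```text
time: 5.32
tcp_pos: [606.7, 4.7, 213.4]
eef_rot: [-0.574, -0.676, 1.629]
contact_force: [-0.5, 0.8, -0.0]
finger_gap: 0.5
[-0.11  0.85 -0.02  1.35  0.04  1.73  1.59]
```

View pics/mid.png

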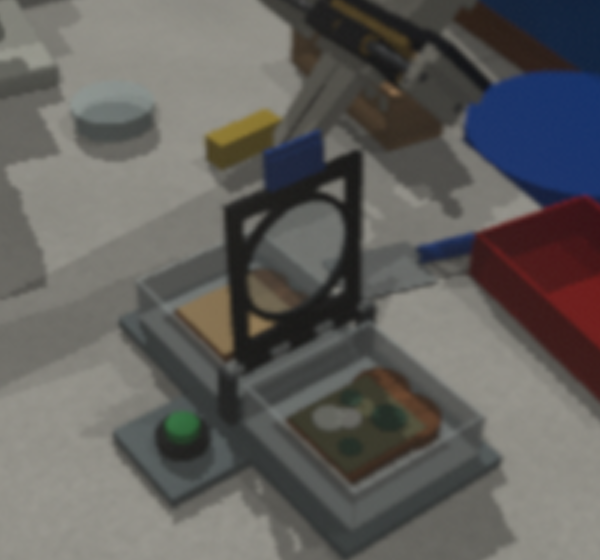

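The leaf stands nearly upright with the finger behind the tab at about (290,130). Next comes the second half of the arc: the planned table values minus (21,-131,166), with a little extra push at the end.

```bash
python3 -m handwheel '[[0,3,-21,2,0,0,0],[0,6,-38,4,0,0,0],[0,9,-57,3,0,0,0],[0,12,-75,-1,0,0,0],[0,15,-92,-6,0,0,0],[0,17,-110,-14,0,0,0],[0,20,-126,-24,0,0,0],[0,22,-141,-36,0,0,0],[0,25,-155,-50,0,0,0],[0,26,-166,-66,0,0,0],[0,28,-176,-84,0,0,0],[0,29,-184,-103,0,0,0],[0,30,-187,-113,0,0,0],[0,30,-189,-122,0,0,0],[0,30,-190,-132,0,0,0],[0,30,-191,-139,0,0,0],[0,30,-191,-145,0,0,0],[0,30,-191,-145,0,0,0],[0,30,-191,-145,0,0,0]]'
```

```text
time: 7.75
tcp_pos: [637.1, -186.6, 71.4]
eef_rot: [-0.575, -0.674, 1.629]
contact_force: [-0.5, 1.7, 14.5]
finger_gap: 0.4
```

It's at the stop: tip z is 71.4 as predicted, with 14.5 N. Lift off, go upright over the lamp, and take a look.

```bash
python3 -m handwheel '[[0,0,0,20,0,0,0],[0,0,0,60,0,0,0],[0,0,0,110,0,0,0],[0,-20,20,130,0.2,-1.5,0],[0,-50,50,130,0.5,-3,0],[0,-80,80,130,0.7,-4.5,0],[0,-110,105,130,0.95,-6,0],[0,-148,135,110,1.18,-7.41,0],[0,-148,135,80,1.18,-7.41,0],[0,-148,135,50,1.18,-7.41,0],[0,-148,135,50,1.18,-7.41,0],[0,-148,135,50,1.18,-7.41,0]]'; python3 - <<'E'
from h import *
p=np.load("p.npy"); c=cam("side"); u,v=(proj(c,S(p,[0,-20,60]))[0]*3).astype(int)
im=cv2.resize(c["img"][:,:,::-1],None,fx=3,fy=3,interpolation=cv2.INTER_CUBIC)
q=[(-62,0,-4),(62,0,-4),(62,150,-4),(25,150,-4),(25,180,-4),(-25,180,-4),(-25,150,-4),(-62,150,-4)]
cv2.polylines(im,[np.int32(proj(c,S(p,L(3.14159,q)))*3+1)],True,(255,0,255),1)
cv2.imwrite("pics/over.png",im[max(v-280,0):v+280,max(u-350,0):u+350])
s=state(); print(np.array(s["tcp_pos"])-S(p,[-115,0,p[4]])[0])
from plan import goalR,Ro
print((Ro.from_matrix(goalR(0))*Ro.from_rotvec(s["eef_rot"]).inv()).as_rotvec(degrees=True)/6)
E
```

```text
time: 9.25
tcp_pos: [489.6, -51.7, 119.6]
eef_rot: [-1.131, -1.326, 1.324]
contact_force: [-0.1, 0.2, 0.2]
finger_gap: 0.6
[ 1.03337388  1.6383111  87.92624785]
[-0.00799655  0.01982829  0.00016642]
```

View pics/over.png

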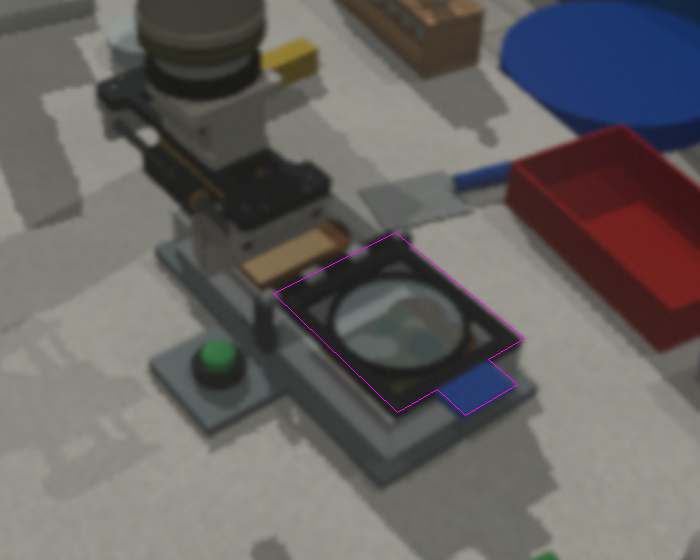

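The magenta outline drawn for exactly π matches the leaf, with the tab at about (480,385), so it's flat. Press the lamp, moving (-1,-2) mm sideways onto its centre.

```bash
python3 -m handwheel '[[0,-1,-2,-40,0,0,0],[0,-1,-2,-75,0,0,0],[0,-1,-2,-84,0,0,0],[0,-1,-2,-88,0,0,0],[0,-1,-2,-91,0,0,0],[0,-1,-2,-93,0,0,0],[0,-1,-2,-95,0,0,0],[0,-1,-2,-95,0,0,0],[0,-1,-2,-95,0,0,0]]'
```

```text
time: 10.42
tcp_pos: [488.0, -53.8, 27.5]
eef_rot: [-1.133, -1.328, 1.323]
contact_force: [-9.0, 2.3, 54.3]
finger_gap: 0.2
```

54 N with the tip held at z 27.5 means the button is against its hard stop, fully in. Release, retreat and check.

```bash
python3 -m handwheel '[[0,0,0,10,0,0,0],[0,0,0,50,0,0,0],[0,0,0,110,0,0,0],[0,0,0,170,0,0,0],[0,-20,50,220,0,0,0],[0,-20,110,240,0,0,0],[0,-20,170,240,0,0,0],[0,-20,230,240,0,0,0],[0,-20,230,240,0,0,0],[0,-20,230,240,0,0,0],[0,-20,230,240,0,0,0]]'; python3 - <<'E'
from h import *
import pickle
p=np.load("p.npy"); c=cam("side"); im=cv2.resize(c["img"][:,:,::-1],(800,600),interpolation=cv2.INTER_CUBIC)
a=np.linspace(0,6.28,30); cv2.polylines(im,[np.int32(proj(c,S(p,np.c_[-115+14*np.cos(a),14*np.sin(a),0*a+p[4]]))/.7)],True,(255,255,255),1)
q=[(-62,0,-4),(62,0,-4),(62,150,-4),(-62,150,-4)]
cv2.polylines(im,[np.int32(proj(c,S(p,L(3.14159,q)))/.7)],True,(255,0,255),1)
c2=cam("top"); d=[]
for n,k in(("side",c),("top",c2)):
    d.append(cv2.absdiff(k["img"],pickle.load(open(n+"0.pkl","rb"))["img"]))
cv2.imwrite("pics/end.png",np.vstack([np.hstack([im[::1,::1][:600]])]))
cv2.imwrite("pics/enddiff.png",np.vstack([cv2.convertScaleAbs(x,alpha=2)[:,:,::-1] for x in d])[:, :])
t=np.hstack([cv2.resize(c2["img"][:,:,::-1],(400,300)),cv2.resize(pickle.load(open("top0.pkl","rb"))["img"][:,:,::-1],(400,300))])
cv2.imwrite("pics/end2.png",np.vstack([cv2.resize(im,(400,300)) if 0 else t, np.hstack([cv2.resize(im,(400,300)),cv2.resize(cv2.convertScaleAbs(d[0],alpha=2)[:,:,::-1],(400,300))])]))
E
```

```text
time: 11.8
tcp_pos: [468.1, 174.5, 263.8]
eef_rot: [-1.132, -1.324, 1.323]
contact_force: [0.0, -0.4, -0.1]
finger_gap: 0.3
```

View pics/end2.png

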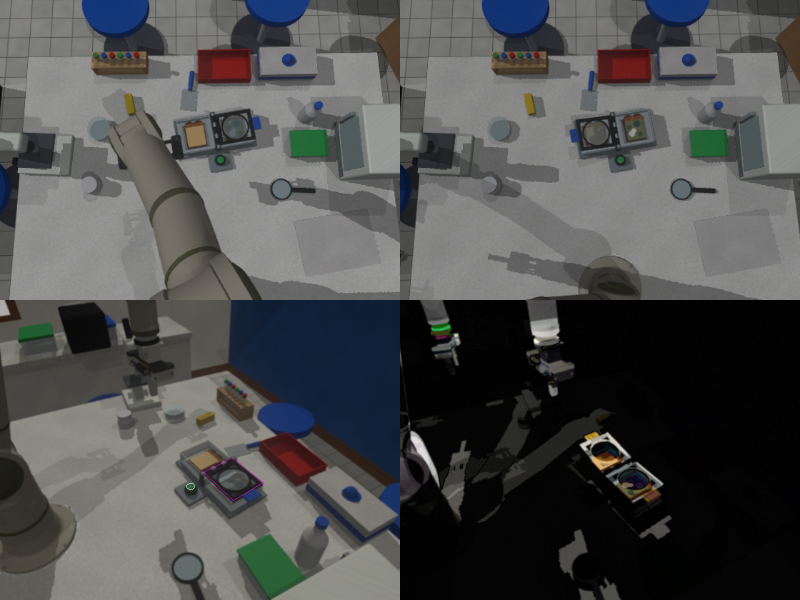

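View pics/end.png

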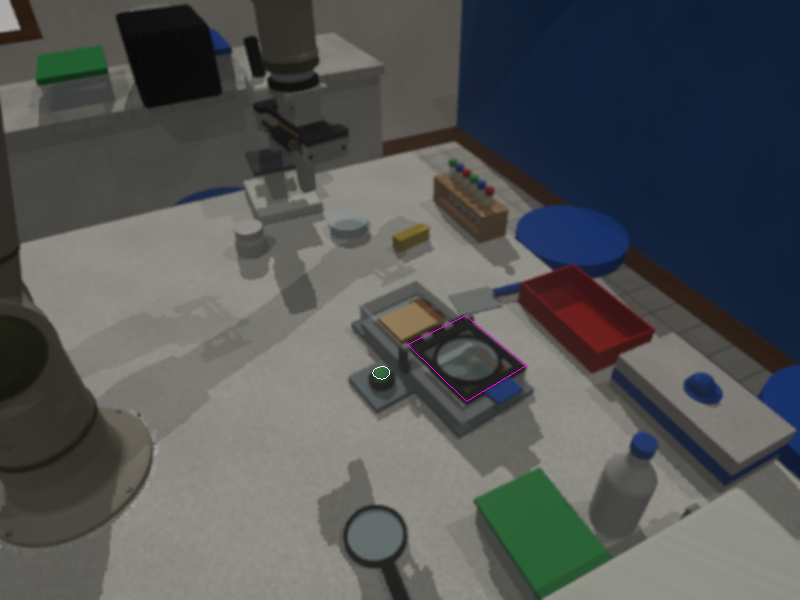

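The leaf lies flat on the π outline (about (467,358)), and the lamp is out again at (381,373). The difference image shows only the arm, shadows and the leaf, so nothing loose has moved. Handing in.

```bash
python3 -c "from plant import sign_off; print(sign_off())"
```

```text
the job is handed in; nothing more can be done
None
```

The leaf now lies flat over the mouldy slice, the lamp button has been pressed fully in and let go, and I handed the job in at about 11.8 s. `sign_off` gives no verdict, so this rests on my own checks.

- **Leaf:** I pushed it over by the tab with the closed fingertip, from one side only and never gripping it. It came to its stop with the tip at z = 71.4 mm, as predicted, and 14.5 N of contact force. In the last pictures it matches an outline drawn for exactly flat (3.14 rad).
- **Lamp button:** I pressed it only after a picture showed the leaf over. It reached its hard stop at about 54 N, which is well above the 5 N it needs and below the 120 N wrist limit. The lamp picture afterwards matches its starting height.
- **Loose things:** the before and after pictures differ only in the arm, shadows and the leaf, so none of them appears to have moved.
- **Robot:** it ended clear of everything, with contact force near 0.

No check failed or disagreed. I read the leaf angle and button travel from pictures and forces, since the joint values themselves are not available.

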